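# Open the child-resistant solvent bottle under extraction

## Task

Open the bottle that is bolted down in the steel cup holder: its white child-resistant cap must be pushed down hard and turned anticlockwise, then lifted off. The small extractor must be running before the cap comes off and stay on, so if its unlit toggle leans away from the louvred intake, flip it towards the louvres first. Set the cap down gently in the shallow tray, flat with its top up, let go of it, and leave the beaker and the other two bottles where they stand.

Things in the scene. Friction and masses are not known exactly. Their poses are not given: they have to be found in the camera images.
- cap_center (a point): white ribbed round cap, 51 mm in diameter, 23.5 mm high, loose, about 40 g; this point is its centre, half-way up; z is its axis, up. It starts locked on the bottle and can then only rattle by 0.1 rad. Pressed down 4 mm or more it turns anticlockwise seen from above; after 0.6 to 1.4 rad (1.0 is ideal) it lifts straight off, clear of the neck after 25 mm. Clockwise it meets a stop
- bottle: amber bottle 80 mm in diameter in a steel cup holder with a 90 mm square foot, all fixed to the worktop; origin at the centre of the foot's underside, z up. The neck is 32 mm in diameter (42 mm over its three ledges), from the shoulder at 104 mm to the rim at 135 mm. While locked, the cap's centre is 135 mm above this origin and its top 147 mm
- bottle_rim (a point): centre of the bottle's neck rim, 135 mm above the worktop, z up, axes as the bottle's. While the cap is locked its x axis points as the bottle's x axis, within 0.15 rad. Nothing stands above the rim but the white pour insert (22 mm in diameter, 8 mm proud) under the cap
- insert (a joint): travel (m) of the sprung white pour insert in the bottle's mouth that the cap rests on: 0 when up, grows as the cap is pushed down, 0.008 when the cap bottoms on the neck. Its spring pushes back with 9 N at first, 13 N at 4 mm and 16 N at 8 mm
- extractor: grey box 120 x 100 x 67 mm, fixed; origin at the centre of its underside. Its louvred intake is on the face towards its own -x, a black spigot on the face towards +x
- toggle_pivot (a point): pivot of the steel toggle lever on the middle of the extractor's top, 70 mm above the worktop; same axes as the extractor (-x towards the louvres)
- toggle_tip (a point): near the tip of the toggle lever: 38 mm from the pivot; the lever is 40 mm long, 6 to 11 mm thick
- toggle (a joint): angle of the toggle: about +0.45 rad leaning to the louvres and the small raised pip = on; about -0.45 rad leaning away = off. It is heavy-topped and falls by itself to the nearer end once past upright; a sideways push of under 2 N at the tip moves it
- tray: shallow open metal tray, fixed, 160 mm along its own x, 240 mm along its own y, rim 22 mm high; origin at the centre of its underside. Its flat floor is 2 mm above the worktop and 156 x 236 mm inside
- amber_bottle: loose brown bottle with a black cap, 62 mm in diameter, 128 mm high, bystander; origin at the centre of its underside
- beaker: loose beaker, 56 mm in diameter, 65 mm high, bystander; origin at the centre of its underside
- small_bottle: loose small brown bottle with a white cap, 28 mm in diameter, 62 mm high, bystander; origin at the centre of its underside
Not all that is in view belongs to the job. What is shaped like the part that bears cap_center but orange is not meant.

How it is judged:
By the outcome, as a careful person would: the job done as asked, in the order asked, and still so for the second after the job is handed in, with the robot touching nothing.
It also fails if it takes over 58 s, if anything falls off the work surface, if the arm or the gripper's body presses on something with over 40 N, if the wrist force passes 120 N, or if a joint passes its speed limit or range.

## Robot

A 6-joint arm with a two-finger parallel gripper is mounted at the origin on a cart in front of the work surface, level with it; the furniture and walls round the work are solid. World frame = base frame: x ahead of the robot, y to its left, z up, the work surface at z = 0. Lengths are in m, angles in rad, forces in N, time in s.
With the tool pointing down it reaches from about 0.35 to 0.975 m from the base axis. Payload 4.9 kg.
Tool frame: the origin (TCP) lies midway between the tips of the shut fingers; the grasp point (between the pads) lies 19 mm behind it; z points along the fingers, y is the direction in which the jaws open and shut (so a half turn about z gives the same grasp; the last joint's range is limited). The gripper opens to 85 mm and grips with 20 to 120 N. Pads are 22 mm wide; open, the fingers measure 114 mm over their backs; the gripper's body (76 mm by 85 mm) begins 54 mm behind the grasp point. The pads swing forward as they close: fully open they stand 13 mm farther back than shut.
Start: joints at [1.122, 0.053, 1.613, -0, 1.476, -0.119], TCP at [0.202, 0.591, 0.231] pointing down, gripper open.
Joint ranges: [-3.01, 3.01], [-1.01, 2.22], [0.06, 2.58], [-1.02, 4.17], [0.09, 2.62], [-3.14, 3.14]. Speed limits (rad/s): [2.57, 2.57, 3.14, 3.14, 3.14, 3.14].

## Interface

Orientations are given as a rotation vector (axis times angle).
In Python, from cell import * gives the robot as it stands. The module is installed in compiled form; this text tells all that it offers.
- The arm moves only by the tool send_rows, never from a script. Its argument "targets" is one flat list of numbers, 5 for each row, row after row: the closure, from -1 (fully open) to 1 (shut), so that 0 is half open, then the shift along the tool's x, y, z in cm, then the turn about the tool's z in degrees. In form: [claw, tx, ty, tz, spin, claw, tx, ty, tz, spin, ...]. A call has 1 to 12 rows; each row shifts and turns the commanded pose from where the row before left it, along the tool's axes as they then stand; what a row does not reach is not made up. A row lasts 1/10 s, in which the tool goes at most 50 mm and 8.59 degrees, less where a joint would pass 70% of its speed; a pose out of reach is approached as far as the arm can. A call is refused whole if a number of a shift passes 5 or a number of a turn 8.59, either way. A call with a gripper value outside its range is refused whole. The fingers move at their own pace and stop on an object; the grip force is fixed at half the most. Time passes only in rows, so rows that do not move let the fingers close. It gives the time, the measured TCP pose, the force and the opening at its end, in the units of the state.
- observe(): the state, without advancing time (a new reading comes with each control period).
- snapshot(name): name is "side" or "top"; returns a dict with "color" (400x640x3 uint8, blue, green, red), "K" (3x3 intrinsics, pixels), "R" (3x3) and "t" (3): a world point X has camera coordinates R X + t. Camera axes: x right, y down, z forward; pixel columns grow to the right and rows downward; lengths in m; the calibration is good to about 2 mm. A picture is of the moment at which its call begins. There is no depth.
- finish_job(): hands the job in, once; it reports no verdict.
Trained networks look in the newest picture that a camera, given by its name, has taken for a name from the list of things; names that differ only in an ending like _2 or _b are one class to them, and where a whole thing is asked for, a point or a joint stands for the part that bears it (a point fixed in the world has none). Each returns a list of dicts, best first, with "confidence" (0 to 1); they miss things now and then, are a little off and sometimes report something else, mostly with a low value. They report only what shows in the picture. A call takes as long as a camera call. They do not tell look-alikes from the thing itself.
- recognise(query, camera): "at" ([x, y, z] in m, in world coordinates, good to about 4 mm: the middle of the surface that is visible of it).
- tip_of(query, camera): "at" ([x, y, z] in m, in world coordinates, good to about 4 mm: a listed point, or the origin of a listed thing).
The state is a dict: "clock": time; "joint_positions": joint angles; "joint_vel": joint speeds; "joint_efforts": joint torques, N m; "position": TCP position; "tcp_rot": TCP orientation; "contact_force": force on the tool from outside, world axes, zero at the start; "moment": the same for the moment, N m; "gripper_width": opening from 0.0 (shut) to 1.0 (fully open).
Only numpy, scipy, OpenCV 4.12 (cv2) and the standard library are available. Lean on these libraries where they do the work, as an engineer would, in place of code of your own. Each camera call takes 0.05 s, during which the arm holds its last target.

## Working session

There is one attempt and no reset: what is moved stays moved. The work goes in short steps, Python scripts to look and compute and a tool call to move; the robot and the scene stay as the last step left them, time stands still between calls to the robot, and variables do not carry over. Pictures are saved under pics/ and viewed, and the job is handed in when it is done.

Besides the shell and the picture viewer there is one more tool, called after "Request:" as name(argument=value, ...) on one line, values as JSON. send_rows: Moves the arm, as the interface text tells. Its arguments: {"type":"object","properties":{"targets":{"type":"array","items":{"type":"number"}}},"required":["targets"]}

```bash
mkdir -p pics; cat > h.py <<'E'
from cell import *
import numpy as np, cv2
from scipy.spatial.transform import Rotation as Ro
def snap(n,f):
    s=snapshot(n); cv2.imwrite('pics/'+f,s['color']); np.savez(''+n+'.npz',K=s['K'],R=s['R'],t=s['t'],c=s['color']); return s
def proj(s,X):
    p=s['K']@(s['R']@np.array(X)+s['t']); return p[:2]/p[2]
def ray(s,uv,z):
    d=s['R'].T@(np.linalg.inv(s['K'])@np.array([uv[0],uv[1],1.])); c=-s['R'].T@s['t']; return c+d*(z-c[2])/d[2]
E
python3 - <<'E'
from h import *
a=snap('side','s1.png');b=snap('top','t1.png')
for n in ['cap_center','bottle_rim','bottle','toggle_pivot','toggle_tip','extractor','tray','beaker','amber_bottle','small_bottle']:
    for c in ['side','top']:
        print(n,c,[(np.round(d['at'],3).tolist(),round(d['confidence'],2)) for d in tip_of(n,c)][:3])
o=observe();print(o)
E
```

```text
cap_center side [([0.452, -0.033, 0.137], 0.64), ([0.378, -0.255, 0.014], 0.57), ([0.488, 0.074, 0.009], 0.41)]
cap_center top [([0.454, -0.038, 0.134], 0.91), ([0.375, -0.255, 0.012], 0.86), ([0.482, 0.071, 0.014], 0.81)]
bottle_rim side [([0.455, -0.029, 0.138], 0.72)]
bottle_rim top [([0.456, -0.038, 0.135], 0.81)]
bottle side [([0.455, -0.035, -0.002], 0.68)]
bottle top [([0.456, -0.035, -0.005], 0.86), ([0.653, 0.117, -0.002], 0.23)]
toggle_pivot side [([0.507, -0.252, 0.069], 0.79)]
toggle_pivot top [([0.509, -0.25, 0.072], 0.68)]
toggle_tip side [([0.517, -0.267, 0.103], 0.55)]
toggle_tip top [([0.52, -0.266, 0.099], 0.62)]
extractor side [([0.508, -0.251, -0.002], 0.64)]
extractor top [([0.504, -0.251, -0.001], 0.86)]
tray side [([0.452, 0.308, 0.0], 0.83)]
tray top [([0.459, 0.306, -0.0], 0.94), ([0.459, -0.041, 0.136], 0.17)]
beaker side [([0.351, -0.116, -0.0], 0.87), ([0.454, -0.035, 0.135], 0.75)]
beaker top [([0.355, -0.11, 0.001], 0.59), ([0.456, -0.039, -0.005], 0.52)]
amber_bottle side [([0.459, -0.036, -0.003], 0.64), ([0.648, 0.115, -0.001], 0.56)]
amber_bottle top [([0.654, 0.115, -0.004], 0.86)]
small_bottle side [([0.351, 0.121, 0.004], 0.51)]
small_bottle top [([0.352, 0.117, 0.001], 0.62)]
{'clock': 1.1, 'joint_positions': array([ 1.12201205e+00,  5.26923330e-02,  1.61290016e+00,  3.25244407e-06,
        1.47600889e+00, -1.19025549e-01]), 'joint_vel': array([ 0.00142859, -0.00066499,  0.00156628, -0.0005236 ,  0.00187282,
        0.00091592]), 'joint_efforts': array([-4.77674785e-04, -3.93701077e+01, -3.70464420e+01, -2.26503553e-04,
        7.46593087e-04,  7.55246276e-06]), 'position': array([0.20238883, 0.59130137, 0.23130823]), 'tcp_rot': array([-5.15639639e-01, -3.09898133e+00,  1.17470240e-05]), 'contact_force': array([ 1.34691391, -0.22589785, -0.45544268]), 'moment': array([-0.01310806, -0.05817991,  0.04548066]), 'gripper_width': 1.0000525433895042}
```

View pics/s1.png

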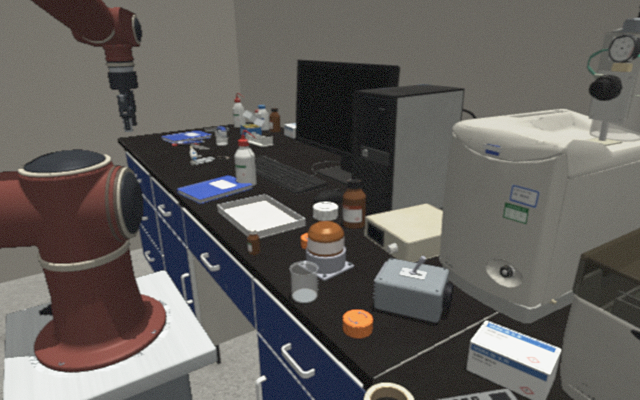

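View pics/t1.png

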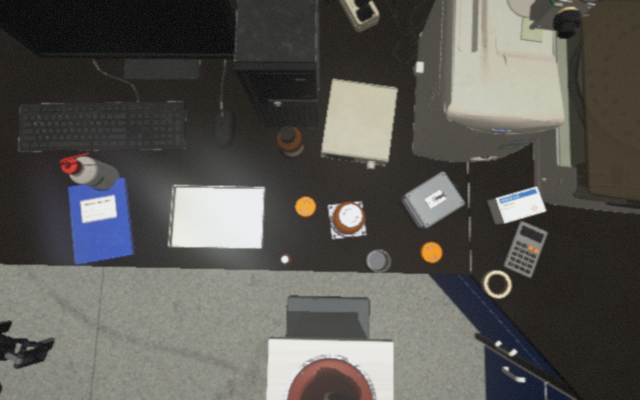

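```bash
python3 - <<'E'
import numpy as np,cv2
for n in ['side','top']:
    s=np.load(n+'.npz');im=s['c']
    for k,P in [('tog',(0.508,-0.251,0.08)),('cap',(0.454,-0.036,0.135))]:
        p=s['K']@(s['R']@np.array(P)+s['t']);u,v=(p[:2]/p[2]).astype(int)
        x0,y0=max(u-65,0),max(v-65,0)
        c=im[y0:y0+130,x0:x0+130]; print(n,k,u,v,x0,y0)
        cv2.imwrite(f'pics/{n}_{k}.png',cv2.resize(c,None,fx=3,fy=3,interpolation=cv2.INTER_CUBIC))
    print(n,'cam',-s['R'].T@s['t'])
ims=[cv2.resize(cv2.imread(f'pics/{n}_{k}.png'),(390,290)) if 0 else cv2.imread(f'pics/{n}_{k}.png') for k in ['tog','cap'] for n in ['side','top']]
ims=[cv2.copyMakeBorder(i,0,390-i.shape[0],0,390-i.shape[1],cv2.BORDER_CONSTANT) for i in ims]
m=np.vstack([np.hstack(ims[:2]),np.hstack(ims[2:])]); cv2.imwrite('pics/crops.png',cv2.resize(m,(600,600)))
E
```

```text
side tog 414 267 349 202
side cap 325 211 260 146
side cam [-0.0285883  -0.7527706   0.48460708]
top tog 436 198 371 133
top cap 349 216 284 151
top cam [0.38112382 0.02205661 1.03191853]
```

View pics/crops.png

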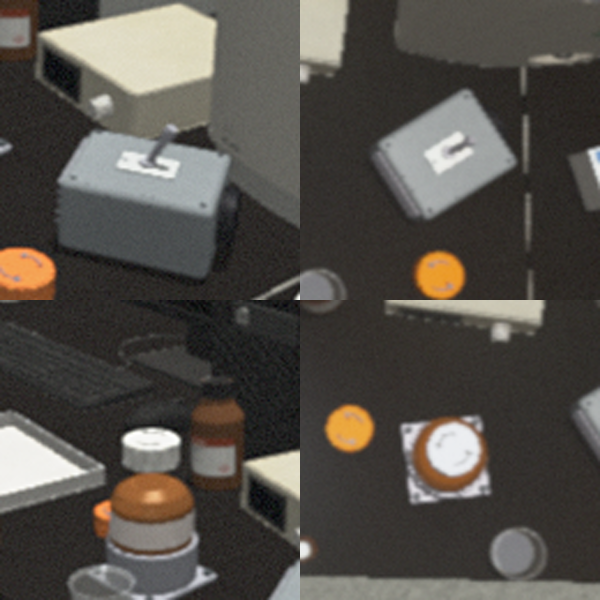

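The target cap is the white one on the fixed bottle, top picture (349,216) and side picture (325,237). The two orange caps, at top (305,207) and (431,252), are decoys. The crop confirms the target is white with arrows and sits over the square foot. The toggle is unlit and leans towards the spigot (top picture, tip right and up of the plate), away from the louvres at lower left, so I'll flip it first.

```bash
cat >> h.py <<'E'
def to(P,yaw=None):
    """remaining move to P in tool axes (cm); yaw=world angle of tool y (deg)"""
    o=observe();R=Ro.from_rotvec(o['tcp_rot']).as_matrix()
    d=R.T@(np.array(P)-o['position'])*100
    ya=np.degrees(np.arctan2(R[1,1],R[0,1]))
    print('clock',round(o['clock'],2),'pos',o['position'].round(4),'yaw_y',ya.round(1),'tilt',R[2,2].round(4),'move cm',d.round(2),'F',o['contact_force'].round(1),'w',round(o['gripper_width'],3),'q',o['joint_positions'].round(2))
    if yaw is not None: print('spin',((ya-yaw+180)%360-180).round(1))
E
python3 - <<'E'
from h import *
s=np.load('top.npz')
for z in (0,.1,.3,.4): print([ray(s,p,z)[:2].round(3).tolist() for p in [(415,157),(450,118),(549,121)]])
e=[ray(s,p,.067)[:2] for p in [(403,199),(444,173),(465,202),(424,228)]]
print(np.round(e,3)); print(np.degrees(np.arctan2(*(e[1]-e[0])[::-1])),np.degrees(np.arctan2(*(e[2]-e[3])[::-1])),np.mean(e,0))
to([.532,-.289,.231],32)
E
```

```text
[[0.629, -0.219], [0.741, -0.316], [0.738, -0.586]]
[[0.605, -0.196], [0.706, -0.283], [0.703, -0.527]]
[[0.557, -0.149], [0.636, -0.218], [0.634, -0.409]]
[[0.533, -0.126], [0.601, -0.185], [0.599, -0.35]]
[[ 0.506 -0.172]
 [ 0.574 -0.276]
 [ 0.501 -0.326]
 [ 0.435 -0.224]]
-56.64354950723593 -57.00924942801023 [ 0.50373594 -0.24946755]
clock 1.1 pos [0.2024 0.5913 0.2313] yaw_y 71.1 tilt -1.0 move cm [-5.969e+01 -7.261e+01  3.000e-02] F [ 1.3 -0.2 -0.5] w 1.0 q [ 1.12  0.05  1.61  0.    1.48 -0.12]
spin 39.1
```

Request:
send_rows(targets=[1,-2.7,-3.3,0,0,1,-2.7,-3.3,0,0,1,-2.7,-3.3,0,0,1,-2.7,-3.3,0,0,1,-2.7,-3.3,0,0,1,-2.7,-3.3,0,0,1,-2.7,-3.3,0,0,1,-2.7,-3.3,0,0,1,-2.7,-3.3,0,0,1,-2.7,-3.3,0,0])

```text
clock: 2.1
position: [0.3512, 0.1901, 0.2316]
tcp_rot: [0.515, 3.098, 0.001]
contact_force: [1.4, 0.4, -0.1]
gripper_width: 0.002
```

Request:
send_rows(targets=[1,-2.97,-3.6,0,0,1,-2.97,-3.6,0,0,1,-2.97,-3.6,0,0,1,-2.97,-3.6,0,0,1,-2.97,-3.6,0,0,1,-2.97,-3.6,0,0,1,-2.97,-3.6,0,0,1,-2.97,-3.6,0,0,1,-2.97,-3.6,0,0,1,-2.97,-3.6,0,0,1,-2.97,-3.6,0,0])

```text
clock: 3.2
position: [0.5323, -0.2909, 0.2313]
tcp_rot: [0.516, 3.099, 0.0]
contact_force: [0.5, 0.1, 0.7]
gripper_width: -0.002
```

Request:
send_rows(targets=[1,0,0,1,7.7,1,0,0,1,7.7,1,0,0,1,7.7,1,0,0,1,7.7,1,0,0,1,7.7,1,0,0,0,0])

```text
clock: 3.8
position: [0.5309, -0.2882, 0.1794]
tcp_rot: [-1.507, -2.753, -0.001]
contact_force: [0.0, 1.2, 0.3]
gripper_width: 0.003
```

```bash
python3 - <<'E'
from h import *
to([.533,-.289,.092],33)
a=snap('side','s2.png');b=snap('top','t2.png')
m=np.hstack([cv2.resize(a['color'][150:350,330:530],(400,400)),cv2.resize(b['color'][100:300,340:540],(400,400))]);cv2.imwrite('pics/m2.png',m)
E
```

```text
clock 3.8 pos [ 0.5309 -0.2882  0.1794] yaw_y 32.6 tilt -1.0 move cm [-0.2   0.14  8.74] F [0.  1.2 0.3] w 0.003 q [-0.62  0.04  1.71 -0.    1.39 -1.19]
spin -0.4
```

View pics/m2.png

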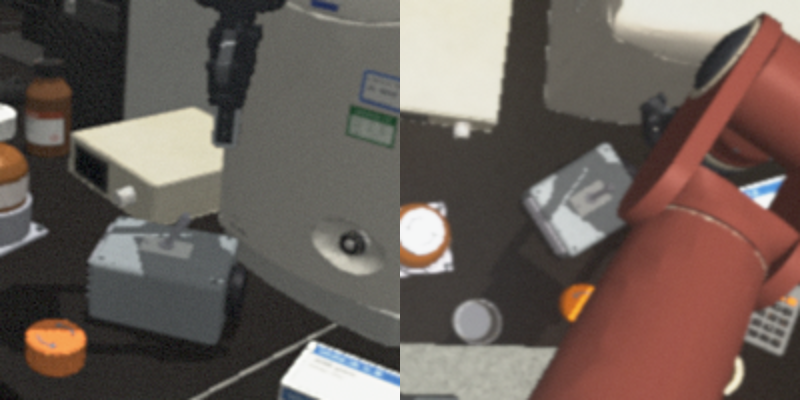

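Side view: the fingers hang behind and above the toggle tip (side picture about (421,262)), on the spigot side, so descent is clear.

Request:
send_rows(targets=[1,-0.2,0.15,3,0,1,0,0,3,0,1,0,0,2.7,0,1,0,0,0,0])

```text
clock: 4.3
position: [0.5319, -0.2881, 0.0904]
tcp_rot: [-1.502, -2.751, -0.001]
contact_force: [-0.5, 0.6, -0.7]
gripper_width: 0.0
```

Request:
send_rows(targets=[1,1,0,0,0,1,0.6,0,0,0,1,0.6,0,0,0,1,0.6,0,0,0,1,0.6,0,0,0,1,0.6,0,0,0,1,0,0,0,0])

```text
clock: 5.0
position: [0.5121, -0.2552, 0.0942]
tcp_rot: [-1.508, -2.756, -0.0]
contact_force: [-0.4, -0.0, -0.2]
gripper_width: -0.001
```

```bash
python3 - <<'E'
from h import *
to([.5135,-.2593,.092],33)
a=snap('side','s3.png')
m=cv2.resize(a['color'][150:350,330:530],(600,600));cv2.imwrite('pics/m3.png',m)
E
```

```text
clock 5.0 pos [ 0.5121 -0.2552  0.0942] yaw_y 32.6 tilt -1.0 move cm [-0.42 -0.1   0.22] F [-0.4 -0.  -0.2] w -0.001 q [-0.59  0.05  1.85  0.    1.24 -1.16]
spin -0.4
```

View pics/m3.png

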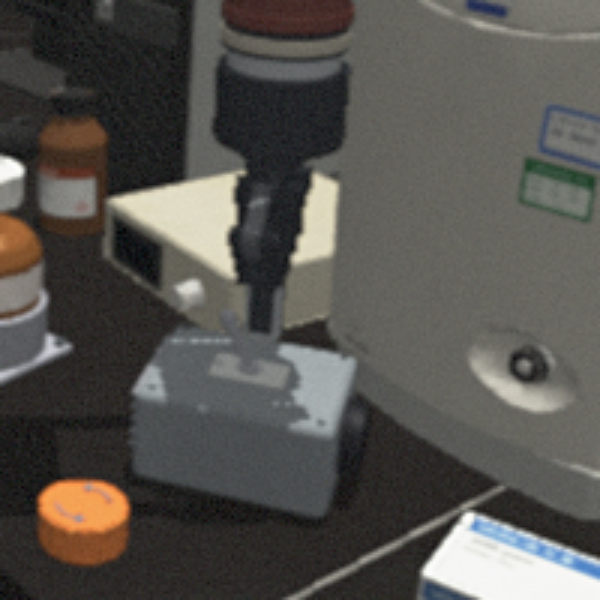

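The lever now leans left towards the louvres, at about (406,257) in the full side picture. I'll back off, rise and verify.

Request:
send_rows(targets=[-1,-2,0,0,0,1,0,0,-4,0,1,0,0,-5,0,1,0,0,-5,0,1,0,0,0,0])

```text
clock: 5.55
position: [0.5271, -0.2755, 0.2444]
tcp_rot: [1.501, 2.741, -0.003]
contact_force: [1.0, -0.3, 0.1]
gripper_width: 0.003
```

```bash
python3 - <<'E'
from h import *
to([.454,-.036,.235],33)
a=snap('side','s4.png')
print(tip_of('toggle_tip','side'), tip_of('cap_center','side')[:1])
m=cv2.resize(a['color'][200:340,340:480],(560,560),interpolation=cv2.INTER_CUBIC);cv2.imwrite('pics/m4.png',m)
E
```

```text
clock 5.55 pos [ 0.5271 -0.2755  0.2444] yaw_y 32.6 tilt -0.9999 move cm [24.13  6.74  0.63] F [ 1.  -0.3  0.1] w 0.003 q [-0.61 -0.04  1.68  0.    1.48 -1.18]
spin -0.4
[{'at': [0.4984, -0.2407, 0.1031], 'confidence': 0.64}] [{'at': [0.3775, -0.254, 0.0141], 'confidence': 0.93}]
```

View pics/m4.png

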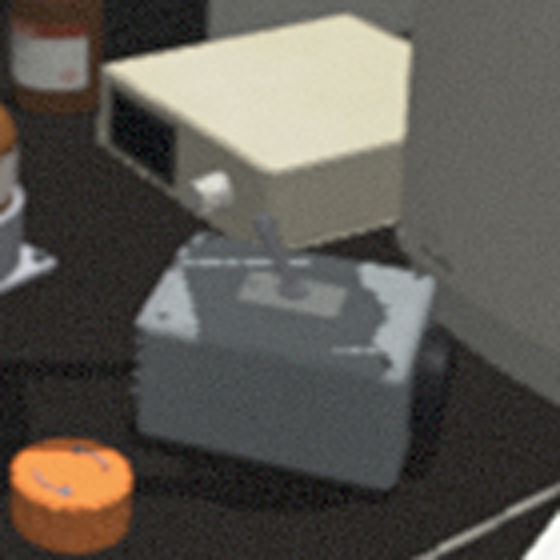

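The toggle now leans to the louvres (tip measured at about (406,254)). Next I'll refine the cap centre from the first pictures.

```bash
python3 - <<'E'
from h import *
im=cv2.imread('pics/t1.png');s=np.load('top.npz')
c=im[195:240,325:375].astype(int)
m=((c.min(2)>150)&(c.max(2)-c.min(2)<45)).astype(np.uint8)
n,l,st,ce=cv2.connectedComponentsWithStats(m)
for i in range(1,n):
    if st[i,4]>40: print(st[i],ce[i]+[325,195], ray(s,ce[i]+[325,195],.147).round(4), ray(s,ce[i]+[325,195],.143).round(4))
s=np.load('side.npz');im=cv2.imread('pics/s1.png')
c=im[190:245,300:350].astype(int)
m=((c.min(2)>120)&(c.max(2)-c.min(2)<45)).astype(np.uint8)
n,l,st,ce=cv2.connectedComponentsWithStats(m)
for i in range(1,n):
    if st[i,4]>40: print(st[i],ce[i]+[300,190], ray(s,ce[i]+[300,190],.135).round(4))
for P in [(.454,-.036,.135),(.454,-.036,.147),(.454,-.036,.123)]: print(proj(s,P))
E
```

```text
[ 3  9 10 12 65] [331.69230769 209.04615385] [0.4687 0.006  0.147 ] [0.4691 0.006  0.143 ]
[ 14   9  23  23 414] [350.0942029  215.15700483] [ 0.4557 -0.036   0.147 ] [ 0.456  -0.0362  0.143 ]
[28 30 13 11 59] [359.98305085 231.15254237] [ 0.42   -0.0587  0.147 ] [ 0.4201 -0.0591  0.143 ]
[ 6 33 12 10 46] [335.         233.73913043] [ 0.4129 -0.0025  0.147 ] [ 0.4131 -0.0026  0.143 ]
[ 13  11  25  19 320] [325.959375 209.1625  ] [ 0.4617 -0.0261  0.135 ]
[14 50 29  5 48] [330.08333333 243.22916667] [ 0.3741 -0.1685  0.135 ]
[325.57877584 211.31789478]
[325.53627873 206.11342424]
[325.62088486 216.47483602]
```

Request:
send_rows(targets=[-1,4,1.1,0,0,-1,4,1.1,0,0,-1,4,1.1,0,0,-1,4,1.1,0,0,-1,4,1.1,0,0,-1,4.1,1.2,0,0,-1,0,0,0,0])

```text
clock: 6.4
position: [0.4478, -0.03, 0.2317]
tcp_rot: [-1.499, -2.755, -0.0]
contact_force: [0.2, -1.2, -1.1]
gripper_width: 0.998
```

```bash
python3 - <<'E'
from h import *
to([.455,-.036,.117])
E
```

```text
clock 6.4 pos [ 0.4478 -0.03    0.2317] yaw_y 32.9 tilt -1.0 move cm [-0.94  0.3  11.46] F [ 0.2 -1.2 -1.1] w 0.998 q [-0.23 -0.39  2.    0.    1.53 -0.81]
```

Request:
send_rows(targets=[-1,-0.5,0.15,2.5,0,-1,-0.45,0.15,3,0,-1,0,0,0,0])

```text
clock: 6.7
position: [0.4541, -0.0398, 0.1729]
tcp_rot: [-1.504, -2.745, 0.005]
contact_force: [-0.4, 2.1, -0.6]
gripper_width: 0.995
```

```bash
python3 - <<'E'
from h import *
to([.455,-.036,.117])
a=snap('side','s5.png');b=snap('top','t5.png')
m=np.hstack([cv2.resize(a['color'][120:280,250:410],(400,400)),cv2.resize(b['color'][130:290,270:430],(400,400))]);cv2.imwrite('pics/m5.png',m)
E
```

```text
clock 6.7 pos [ 0.4541 -0.0398  0.1729] yaw_y 32.6 tilt -0.9999 move cm [0.22 0.32 5.59] F [-0.4  2.1 -0.6] w 0.995 q [-0.25 -0.32  2.05 -0.    1.42 -0.82]
```

View pics/m5.png

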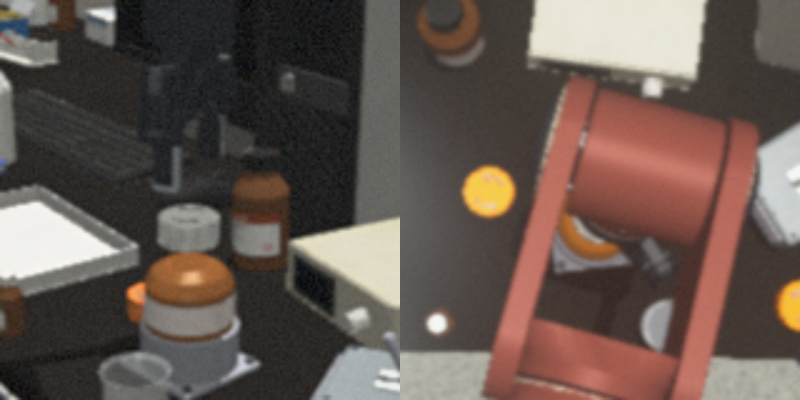

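The open fingers straddle the cap: side view fingers at about (317,193) and (337,172) with the cap at (325,211). I'll descend in steps.

Request:
send_rows(targets=[-1,0,0,1.5,0,-1,0,0,1,0,-1,0,0,0,0,-1,0,0,0,0])

```text
clock: 7.2
position: [0.4575, -0.0401, 0.1542]
tcp_rot: [-1.508, -2.755, 0.0]
contact_force: [0.4, -1.3, 0.5]
gripper_width: 0.999
```

```bash
python3 - <<'E'
from h import *
to([.455,-.036,.117])
E
```

```text
clock 7.2 pos [ 0.4575 -0.0401  0.1542] yaw_y 32.6 tilt -1.0 move cm [0.48 0.01 3.72] F [ 0.4 -1.3  0.5] w 0.999 q [-0.25 -0.3   2.07 -0.    1.38 -0.82]
```

Request:
send_rows(targets=[-1,0.25,0,0,0,-1,0.2,0,1,0,-1,0,0,1.4,0,-1,0,0,1.3,0,-1,0,0,0,0,-1,0,0,0,0])

```text
clock: 7.8
position: [0.4546, -0.0362, 0.1163]
tcp_rot: [-1.508, -2.754, 0.001]
contact_force: [0.0, -0.2, -0.0]
gripper_width: 1.005
```

```bash
python3 - <<'E'
from h import *
to([.455,-.036,.117])
a=snap('side','s6.png')
m=cv2.resize(a['color'][140:260,265:385],(600,600));cv2.imwrite('pics/m6.png',m)
E
```

```text
clock 7.8 pos [ 0.4546 -0.0362  0.1163] yaw_y 32.6 tilt -1.0 move cm [-0.01  0.04 -0.07] F [ 0.  -0.2 -0. ] w 1.005 q [-0.24 -0.27  2.11 -0.    1.31 -0.81]
```

View pics/m6.png

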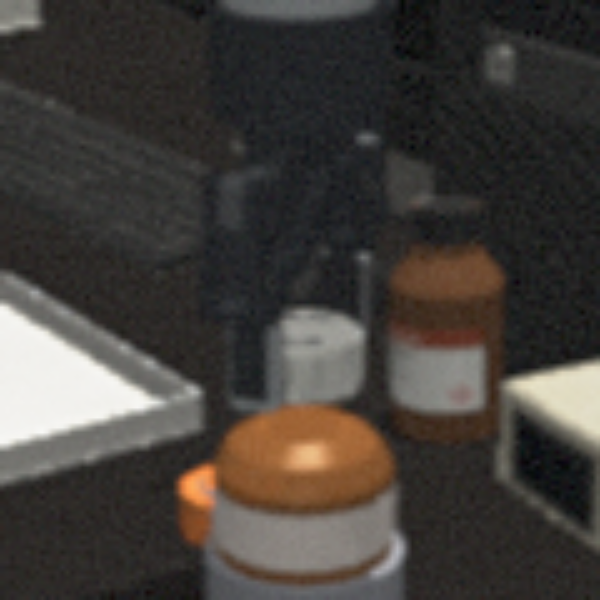

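The fingers straddle the cap, with the pad tips near its lower edge at about (314,220). Closing.

Request:
send_rows(targets=[1,0,0,0,0,1,0,0,0,0,1,0,0,0,0,1,0,0,0,0,1,0,0,0,0,1,0,0,0,0])

```text
clock: 8.45
position: [0.4557, -0.0365, 0.1182]
tcp_rot: [1.508, 2.755, 0.0]
contact_force: [-1.9, 0.4, 4.6]
gripper_width: 0.584
```

Request:
send_rows(targets=[1,0,0,0.2,0,1,0,0,0.2,0,1,0,0,0.2,0,1,0,0,0,0,1,0,0,0,0])

```text
clock: 8.95
position: [0.4558, -0.0365, 0.1134]
tcp_rot: [1.508, 2.755, 0.0]
contact_force: [-6.5, 0.2, 12.9]
gripper_width: 0.583
```

```bash
python3 - <<'E'
from h import *
to([.455,-.036,.117]); print(observe()['moment'])
a=snap('side','s7.png')
m=cv2.resize(a['color'][140:260,265:385],(600,600));cv2.imwrite('pics/m7.png',m)
E
```

```text
clock 8.95 pos [ 0.4558 -0.0365  0.1134] yaw_y 32.6 tilt -1.0 move cm [ 0.08 -0.04 -0.36] F [-6.5  0.2 12.9] w 0.583 q [-0.24 -0.26  2.11 -0.    1.3  -0.81]
[ 0.16280975  0.7824294  -0.0243375 ]
```

View pics/m7.png

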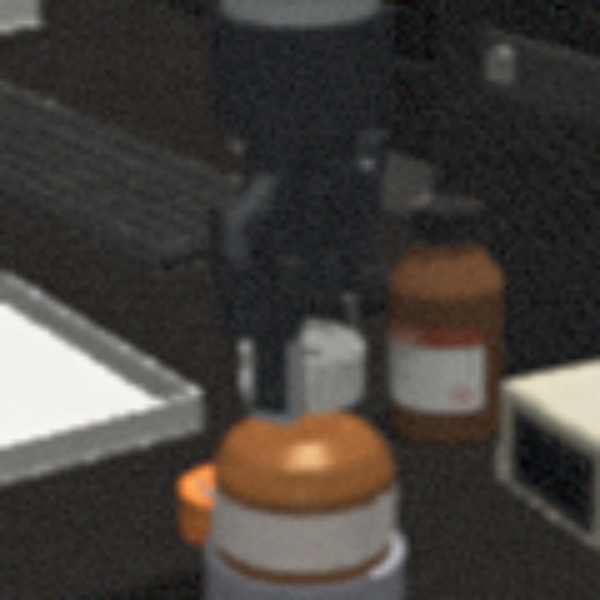

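Cap gripped and force rising as the spring figures predict (12.9 N, about 4 mm). I'll press a bit more, then turn anticlockwise in part.

Request:
send_rows(targets=[1,0,0,0.2,0,1,0,0,0.1,0,1,0,0,0,-3,1,0,0,0,-5,1,0,0,0,-5,1,0,0,0,-5,1,0,0,0,-5,1,0,0,0,-5,1,0,0,0,0])

```text
clock: 9.9
position: [0.4574, -0.036, 0.1117]
tcp_rot: [0.794, 3.035, 0.003]
contact_force: [-2.2, 4.1, 14.5]
gripper_width: 0.585
```

```bash
python3 - <<'E'
from h import *
to([.455,-.036,.117],90); print(observe()['moment'])
a=snap('side','s8.png')
m=cv2.resize(a['color'][140:260,265:385],(600,600));cv2.imwrite('pics/m8.png',m)
E
```

```text
clock 9.9 pos [ 0.4574 -0.036   0.1117] yaw_y 60.7 tilt -1.0 move cm [ 0.21 -0.12 -0.53] F [-2.2  4.1 14.5] w 0.585 q [-0.24 -0.26  2.11  0.    1.29 -1.3 ]
spin -29.3
[0.6453957  0.35001806 0.08502137]
```

View pics/m8.png

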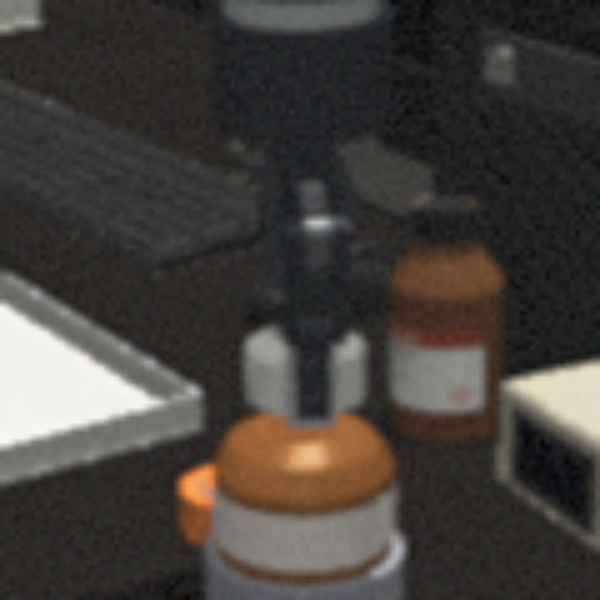

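28° turned with only 0.08 N·m about z, so the cap is turning rather than slipping. Completing to about 1.0 rad, then lifting a little.

Request:
send_rows(targets=[1,0,0,0,-5,1,0,0,0,-5,1,0,0,0,-5,1,0,0,0,-5,1,0,0,0,-5,1,0,0,0,-4,1,0,0,0,0])

```text
clock: 10.65
position: [0.4573, -0.0363, 0.1116]
tcp_rot: [0.009, 3.137, 0.0]
contact_force: [-2.5, 3.2, 14.1]
gripper_width: 0.585
```

Request:
send_rows(targets=[1,0,0,-0.4,0,1,0,0,-0.5,0,1,0,0,-0.5,0,1,0,0,-0.5,0,1,0,0,0,0])

```text
clock: 11.15
position: [0.4551, -0.0363, 0.1273]
tcp_rot: [0.011, 3.141, -0.0]
contact_force: [-1.0, 0.2, -0.7]
gripper_width: 0.58
```

```bash
python3 - <<'E'
from h import *
to([.455,-.036,.117],90); print(observe()['moment'])
a=snap('side','s9.png')
m=cv2.resize(a['color'][140:260,265:385],(600,600));cv2.imwrite('pics/m9.png',m)
E
```

```text
clock 11.15 pos [ 0.4551 -0.0363  0.1273] yaw_y 89.6 tilt -1.0 move cm [0.01 0.03 1.03] F [-1.   0.2 -0.7] w 0.58 q [-0.24 -0.28  2.1  -0.    1.33 -1.81]
spin -0.4
[-0.02955573 -0.01960928 -0.01683162]
```

View pics/m9.png

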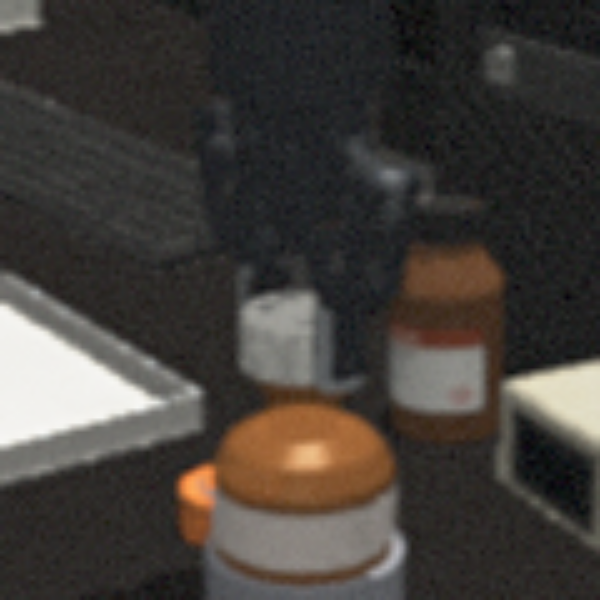

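The cap is rising off the neck, with the amber neck visible beneath it at (325,219). Lifting clear, then going to the tray.

Request:
send_rows(targets=[1,0,0,-1,0,1,0,0,-2,0,1,0,0,-3,0,1,0,0,-3,0,1,0,0,0,0])

```text
clock: 11.7
position: [0.4577, -0.037, 0.2229]
tcp_rot: [0.011, 3.133, -0.003]
contact_force: [0.3, -0.8, 0.9]
gripper_width: 0.578
```

Request:
send_rows(targets=[1,0,2,0,0,1,0,3.5,0,0,1,0,3.6,0,0,1,0,3.6,0,0,1,0,3.6,0,0,1,0,3.6,0,0,1,0,3.6,0,0,1,0,3.6,0,0,1,0,3.6,0,0,1,0,2.6,0,0,1,0,1,0,0,1,0,0,0,0])

```text
clock: 12.9
position: [0.4571, 0.3071, 0.2164]
tcp_rot: [-0.008, -3.14, 0.002]
contact_force: [-0.1, -0.5, -1.2]
gripper_width: 0.587
```

```bash
python3 - <<'E'
from h import *
to([.455,.307,.03],90)
a=snap('side','s10.png');b=snap('top','t10.png')
m=np.hstack([cv2.resize(a['color'][110:270,190:350],(400,400)),cv2.resize(b['color'][130:290,140:300],(400,400))]);cv2.imwrite('pics/m10.png',m)
print(tip_of('cap_center','side')[:3])
E
```

```text
clock 12.9 pos [0.4571 0.3071 0.2164] yaw_y 89.7 tilt -1.0 move cm [ 0.18  0.   18.64] F [-0.1 -0.5 -1.2] w 0.587 q [ 0.46 -0.11  1.8  -0.    1.46 -1.11]
spin -0.3
[{'at': [0.3755, -0.2531, 0.0146], 'confidence': 0.66}, {'at': [0.4546, 0.3065, 0.2322], 'confidence': 0.61}, {'at': [0.4888, 0.0741, 0.0084], 'confidence': 0.5}]
```

View pics/m10.png

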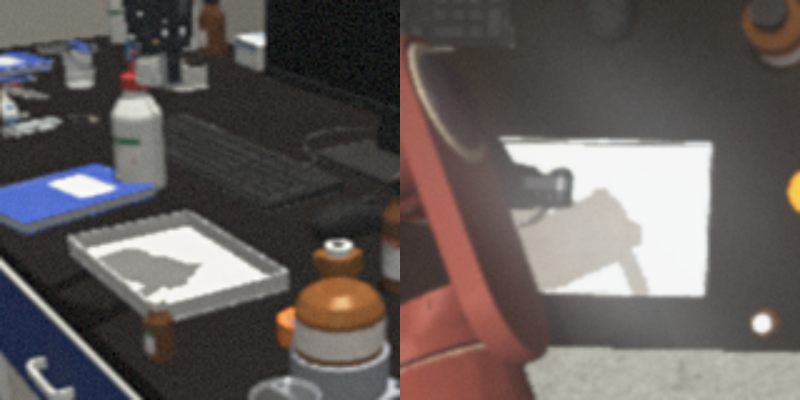

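The bottle's mouth now shows the white insert with no cap (side (325,207)), and the cap is held above the tray. Lowering, with a slow approach near the floor.

Request:
send_rows(targets=[1,0,0,3,0,1,0,0,4,0,1,0,0,4,0,1,0,0,4,0,1,0,0,2,0,1,0,0,0.6,0,1,0,0,0,0,1,0,0,0,0])

```text
clock: 13.85
position: [0.459, 0.3068, 0.0432]
tcp_rot: [0.012, 3.139, 0.002]
contact_force: [0.2, 0.3, -0.2]
gripper_width: 0.586
```

```bash
python3 - <<'E'
from h import *
to([.455,.307,-.003],90)
a=snap('side','s11.png');b=snap('top','t11.png')
m=np.hstack([cv2.resize(a['color'][160:260,200:300],(400,400)),cv2.resize(b['color'][130:290,140:300],(400,400))]);cv2.imwrite('pics/m11.png',m)
print(tip_of('cap_center','side')[:3])
E
```

```text
clock 13.85 pos [0.459  0.3068 0.0432] yaw_y 89.6 tilt -1.0 move cm [0.41 0.01 4.62] F [ 0.2  0.3 -0.2] w 0.586 q [ 0.45  0.07  1.93 -0.    1.14 -1.11]
spin -0.4
[{'at': [0.4898, 0.072, 0.0078], 'confidence': 0.61}, {'at': [0.3737, -0.2509, 0.0126], 'confidence': 0.58}, {'at': [0.4567, 0.3094, 0.0624], 'confidence': 0.41}]
```

View pics/m11.png

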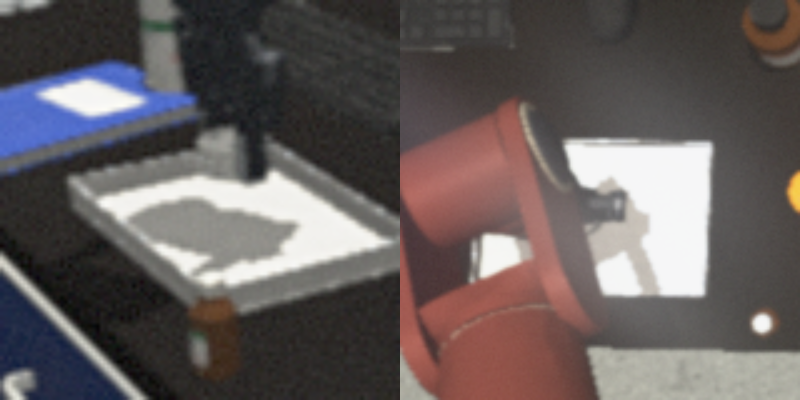

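Cap and fingers are above the white tray floor (side about (258,197)), clear of the rim and the small bottle.

Request:
send_rows(targets=[1,0.2,0,1.2,0,1,0.2,0,1.2,0,1,0,0,0.8,0,1,0,0,0.4,0,1,0,0,0.2,0,1,0,0,0,0,1,0,0,0,0])

```text
clock: 14.7
position: [0.4539, 0.3069, 0.0036]
tcp_rot: [0.011, 3.141, 0.0]
contact_force: [-0.1, -1.1, -0.8]
gripper_width: 0.585
```

Request:
send_rows(targets=[1,0,0,0.2,0,1,0,0,0.1,0,1,0,0,0,0])

```text
clock: 15.0
position: [0.4535, 0.3067, 0.0003]
tcp_rot: [-0.011, -3.141, 0.0]
contact_force: [0.0, -0.2, -0.6]
gripper_width: 0.584
```

Request:
send_rows(targets=[1,0,0,0.1,0,1,0,0,0.1,0,1,0,0,0,0])

```text
clock: 15.3
position: [0.4537, 0.3068, -0.0007]
tcp_rot: [-0.011, -3.141, 0.001]
contact_force: [-3.6, -1.4, 6.9]
gripper_width: 0.584
```

```bash
python3 - <<'E'
from h import *
to([.455,.307,-.003],90)
a=snap('side','s12.png')
m=cv2.resize(a['color'][150:250,210:310],(600,600),interpolation=cv2.INTER_CUBIC);cv2.imwrite('pics/m12.png',m)
E
```

```text
clock 15.3 pos [ 0.4537  0.3068 -0.0007] yaw_y 89.6 tilt -1.0 move cm [-0.13  0.02  0.23] F [-3.6 -1.4  6.9] w 0.584 q [ 0.46  0.14  1.95 -0.    1.06 -1.11]
spin -0.4
```

View pics/m12.png

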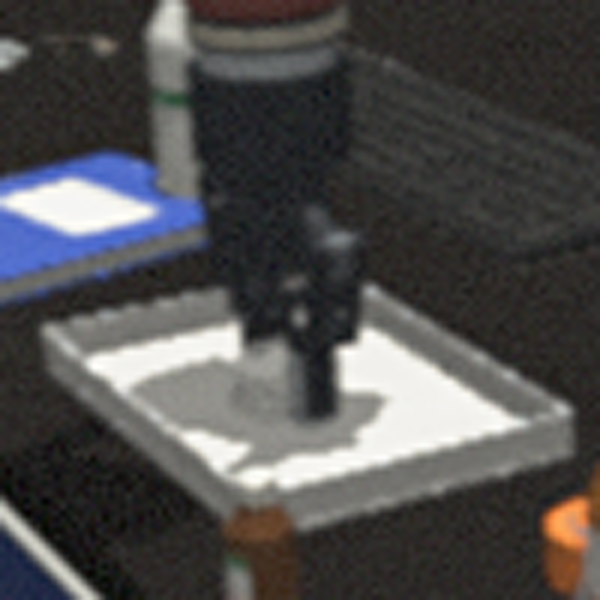

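Contact at 6.9 N with the cap on the tray floor. Releasing.

Request:
send_rows(targets=[-0.3,0,0,0,0,-0.5,0,0,0,0,-0.7,0,0,0,0,-0.9,0,0,0,0,-0.9,0,0,0,0,-0.9,0,0,0,0])

```text
clock: 15.95
position: [0.4536, 0.3067, -0.0018]
tcp_rot: [-0.011, -3.141, 0.0]
contact_force: [0.8, 0.6, 0.1]
gripper_width: 0.952
```

Request:
send_rows(targets=[-0.9,0,0,-0.5,0,-0.9,0,0,-1,0,-0.9,0,0,-3,0,-0.9,0,0,-4,0,-0.9,0,0,-5,0,-0.9,0,0,-5,0,-0.9,0,0,-3,0,-0.9,0,0,0,0])

```text
clock: 16.75
position: [0.4566, 0.3083, 0.2216]
tcp_rot: [0.011, 3.13, 0.009]
contact_force: [0.2, 0.9, 0.1]
gripper_width: 0.95
```

```bash
python3 - <<'E'
from h import *
to([.455,.307,.2],90)
a=snap('side','s13.png');b=snap('top','t13.png')
for n in ['cap_center','toggle_tip','beaker','amber_bottle','small_bottle']:
  for c in ['side','top']: print(n,c,[(np.round(d['at'],3).tolist(),round(d['confidence'],2)) for d in tip_of(n,c)][:4])
m=np.hstack([cv2.resize(a['color'][140:340,210:450],(480,400)),cv2.resize(a['color'][160:240,220:284],(320,400))]);cv2.imwrite('pics/m13.png',m)
E
```

```text
clock 16.75 pos [0.4566 0.3083 0.2216] yaw_y 89.6 tilt -0.9999 move cm [ 0.19 -0.14  2.16] F [0.2 0.9 0.1] w 0.95 q [ 0.46 -0.13  1.8   0.    1.45 -1.11]
spin -0.4
cap_center side [([0.374, -0.252, 0.015], 0.69), ([0.45, 0.31, 0.016], 0.54), ([0.492, 0.071, 0.009], 0.43), ([0.349, -0.117, 0.001], 0.38)]
cap_center top [([0.454, 0.301, 0.009], 0.75), ([0.375, -0.256, 0.01], 0.72), ([0.484, 0.072, 0.014], 0.61), ([0.458, -0.038, 0.137], 0.26)]
toggle_tip side [([0.5, -0.24, 0.104], 0.65)]
toggle_tip top []
beaker side [([0.35, -0.114, -0.002], 0.7), ([0.649, 0.115, -0.003], 0.56)]
beaker top [([0.352, -0.112, -0.002], 0.75)]
amber_bottle side [([0.652, 0.114, -0.001], 0.8)]
amber_bottle top [([0.655, 0.112, -0.005], 0.76)]
small_bottle side [([0.35, 0.12, 0.002], 0.84), ([0.51, -0.252, 0.002], 0.74)]
small_bottle top [([0.354, 0.116, -0.003], 0.59)]
```

View pics/m13.png

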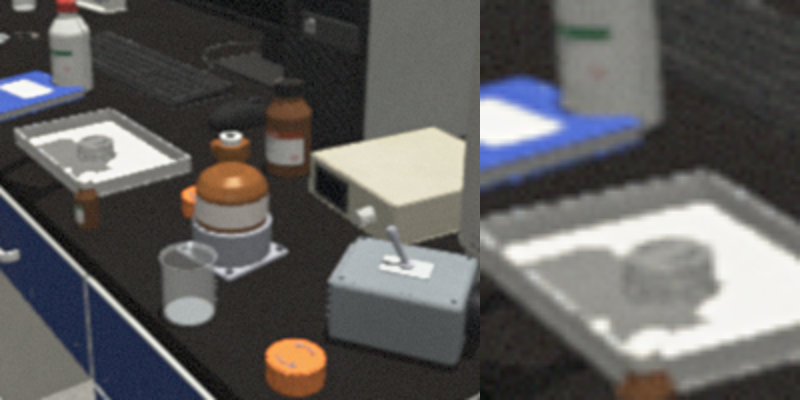

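View pics/t13.png

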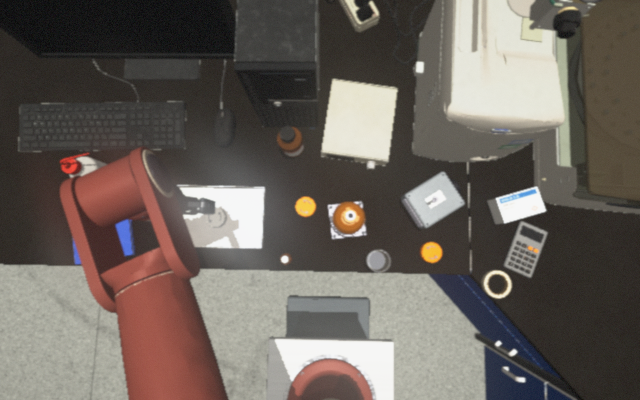

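The cap stands flat in the tray with its top up, at side about (257,215). The toggle leans to the louvres at side (408,258). The bottle's mouth is open and the bystanders have not moved. The gripper is well clear at z = 0.22. Settling and handing in.

Request:
send_rows(targets=[-0.9,0,0,0,0,-0.9,0,0,0,0,-0.9,0,0,0,0])

```text
clock: 17.65
position: [0.4536, 0.3067, 0.2134]
tcp_rot: [0.011, 3.141, 0.0]
contact_force: [1.3, 0.3, -0.2]
gripper_width: 0.952
```

```bash
python3 - <<'E'
from h import *
print(finish_job())
E
```

```text
the job is handed in; nothing more can be done
None
```

The bottle is open and its white cap is in the tray; I handed the job in at about 17.7 s of the 58 s allowed.

- **Extractor:** The toggle was leaning away from the louvres, so I flipped it towards them before touching the cap. It was still leaning to the louvres in the last side picture, with its tip at about (0.500, -0.240, 0.104). The top camera did not detect it in the final check.
- **Cap:** I gripped it, pushed it down about 6–7 mm (roughly 14.5 N), turned it 57° anticlockwise, lifted it off and lowered it into the tray. Contact with the tray was about 7 N, the force logged at the end of that move, and then I let go.
- **Last checks:** The cap stands flat with its top up near the middle of the tray, at about (0.452, 0.306). The bottle's mouth shows only the white insert, and the gripper is clear, about 0.2 m above the tray.
- **Bystanders:** The beaker and the other two bottles read within 4 mm of where they started, which is the accuracy of the measurement.
- **Disagreements:** The detector also reported the two orange caps as candidates, plus a low-confidence one at the open bottle mouth (0.26) and one at the beaker (0.38). I ruled these out from the pictures.

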